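# Drop a used tube into the lever-lidded shielded waste well

### The arm

A 6-joint arm with a two-finger parallel gripper is mounted at the origin on a cart in front of the work surface, level with it; the furniture and walls round the work are solid. World frame = base frame: x ahead of the robot, y to its left, z up, the work surface at z = 0. Lengths are in m, angles in degrees, forces in N, time in s.
With the tool pointing down it reaches from about 0.225 to 0.875 m from the base axis. Payload 3.4 kg.
Tool frame: the origin (TCP) lies on the centre line of the jaws, within the pads' length; the fingertips stand 19 mm ahead of it and the grasp point (between the pads) is the TCP; z points along the fingers, y is the direction in which the jaws open and shut (so a half turn about z gives the same grasp; the last joint's range is limited). The gripper opens to 85 mm and grips with 20 to 120 N. Pads are 22 mm wide; open, the fingers measure 114 mm over their backs; the gripper's body (76 mm by 85 mm) begins 54 mm behind the grasp point. The pads swing forward as they close: fully open they stand 13 mm farther back than shut.
Start: joints at [69.958, 15.808, 86.224, -0, 77.962, -6.933], TCP at [0.13, 0.56, 0.229] pointing down, gripper open.
Joint ranges: [-165.64, 165.64], [-43.16, 119.46], [12.63, 154.43], [-67.54, 247.53], [6.08, 155.33], [-154.97, 154.97]. Speed limits (degrees/s): [147.25, 147.25, 180, 180, 180, 180].

### API

Orientations are given as a 3x3 rotation matrix whose columns are the frame's x, y, z axes.
In Python, from plant import arm gives the robot as it stands.
- The arm moves only by the tool move_arm, never from a script. Its argument "motion" is a list of rows, each a list of 3 entries, a list of its own where there are three numbers: the gripper's target within -1 to 1 (shut at 1, half-way at 0, fully open at -1), then the shift along the tool's x, y, z in mm, then the turn, a rotation vector about the tool's x, y, z in rad. A call has 1 to 5 rows; each row shifts and turns the pose as measured when the row begins, along the tool's axes as they then stand; what a row does not reach is not made up. A row lasts 1/8 s, in which the tool goes at most 62.5 mm and 10.7 degrees, less where a joint would pass 70% of its speed; a pose out of reach is approached as far as the arm can. A call is refused whole if a number of a shift passes 62.5 or a number of a turn 0.188, either way. A call with a gripper value outside its range is refused whole. The fingers move at their own pace and stop on an object; "squeeze" is the grip in N (left out, the last holds). Time passes only in rows, so rows that do not move let the fingers close. It gives the time, the measured TCP pose, the force and the opening at its end, in the units of the state.
- arm.observe(): the state, without advancing time (a new reading comes with each control period).
- arm.get_image(name): name is "scene" or "top"; returns (picture, depth): 480x640x3 uint8, red, green, blue; 480x640 float32, m along the optical axis (not along the pixel's ray), 0 where there is no reading.
- arm.camera_params(name): a dict with "vfov" (degrees; the focal length in pixels is half the picture's height over the tangent of half this angle, whatever the lens; pixels are square), "cx", "cy" (the principal point, pixels), "origin" and "rotation" of the camera in the world. Camera axes: x right, y down, z forward; pixel columns grow to the right and rows downward; lengths in m; the calibration is good to about 2 mm. A picture is of the moment at which its call begins. camera_params takes no time and is no camera call.
- arm.hand_in(): hands the job in, once; it reports no verdict.
The state is a dict: "t": time; "joints": joint angles; "qvel": joint speeds; "joint_torque": joint torques, N m; "eef_pos": TCP position; "eef_rot": TCP orientation; "ft_force": force on the tool from outside, world axes, zero at the start; "torque": the same for the moment, N m; "gripper_width": finger opening in m.
Only numpy, scipy, OpenCV 4.12 (cv2) and the standard library are available. Lean on these libraries where they do the work, as an engineer would, in place of code of your own. Each camera call takes 0.05 s, during which the arm holds its last target.

### The job

Without pinching or picking up anything, put the used tube that lies on the shielded box's loading shelf away: press the long lever down with your fingertips until the heavy lid stands open and the spring catch holds the lever, then push the tube along the shelf so that it falls into the well. Then press the red tab to let the catch go, so that the lid falls fully shut over the tube. Do not touch the lid itself, and leave the other things on the bench where they are.

Things in the scene. Friction and masses are not known exactly. Their poses are not given: they have to be found in the camera images.
- shield_box: Grey lead-lined waste box, 100 x 110 mm, 80 mm high, fixed on a 6 mm metal base plate. Origin: centre of the box's footprint, on the bench; x points from the loading shelf (robot side) to the lid's hinge, y to the lever's side (robot's left), z up. Other texts give coordinates in this frame, in mm. The lever runs along the left side at y = 70, its pivot at x = -15, z = 72.
- shelf_mid (a point): Centre of the steel loading shelf's top, at x = -87, z = 80, axes as shield_box. The shelf runs from x = -125 (front edge, open) to -50 and is 84 mm wide between side rails 6 mm high; from there the box's 14 mm front wall goes on level with it to the well's near edge at x = -36.
- well_mouth (a point): Centre of the well's mouth, level with the rim, at x = 0, y = 0, z = 80, axes as shield_box; under the lid while that is shut. The well is 72 mm (x) by 82 mm (y) and 64 mm deep.
- lid: White lid, 100 x 110 x 10 mm, yellow-and-black warning label, 0.56 to 0.88 kg, damped hinge at the far edge. Origin on the hinge line (x = 56, z = 81), axes as shield_box when shut; its z axis leans from vertical by the opening angle. It rests on the lever's short end and rises with it: 0.5 rad at lever 0.22, 1.12 to 1.16 while the lever is caught, 1.29 at the lever's stop. Let go, it falls shut.
- lid_edge (a point): Middle of the lid's free edge, 106 mm from its hinge line. Shut: x = -50, z = 85. Open it stands at about x = 12, z = 178: keep the gripper's body in front of it when pushing the tube.
- lift_lever (a joint): Steel lever, a bar 8 mm wide, 222 mm long. 0 to 0.57 rad: 0 = long end up, lid shut; grows as the long end is pressed down, with 8 to 15 N on the pad. Near 0.54 the catch snaps over a pin on the lever; press to 0.56 to be sure. Let go, it stays caught at about 0.53; with the catch freed the lid's weight brings the long end up again.
- lever_pad (a point): Centre of the top of the blue pad (40 x 30 mm, the 40 along the lever) on the lever's long end, 150 mm from the pivot. At the start at x = -156, y = 70, z = 125, sloping 16 degrees down to the box; goes down nearly straight to x = -163, z = 42 at the stop (z = 47 when caught). Its x axis runs along the lever.
- catch (a joint): Spring catch beside the lever, hinged low on the base plate: a steel hook over the path of the lever's pin, with a red tab to the left. 0 = hook at home, grows as the tab is pressed, to 0.35 rad. The lever's pin pushes the hook aside in passing and it snaps back over the pin. About 0.3 rad on the tab (3 to 7 N) frees the lever.
- catch_tab (a point): Centre of the top of the catch's red tab (26 x 30 mm), at x = -83, y = 130, z = 54; it goes down about 15 mm to free the lever. Axes as shield_box at rest.
- used_tube: Small white closed sample tube with a conical end, lying crosswise on the loading shelf: 42 mm long (its y axis), 14 mm thick, 13 mm across (x), 10 to 17 g. Origin at the centre of its underside. It slides and does not roll; it falls into the well once pushed about half over the well's near edge.
- tally_counter: Bystander: round metal hand tally counter, 44 x 51 x 40 mm, on the bench in front; origin at the centre of its underside.
- red_marker: Bystander: red and white felt marker, 138 mm long, lying on the bench close to the robot; origin at the centre of its underside.
- coverslip_box: Bystander: small white carton, 35 x 63 x 18 mm, on the bench to the left; origin at the centre of its underside.
- spare_tube: Bystander: another white sample tube like the used one, 42 mm long, lying on the bench itself to the right; origin at the centre of its underside. It is to stay there.

How it is judged (in metres and radians):
On the way, in this order (a step that is already met when the one before it is completed fails the run):
1. the lever is down and held by its catch, the lid open (value of joint lift_lever above 0.51 rad and angle between lid's own z axis and vertical above 1.05 rad and value of joint catch below 0.05 rad), for 0.2 s.
2. the used tube has fallen into the well while the lid is open (z of used_tube in the frame of well_mouth below -0.015 m and x of used_tube in the frame of well_mouth between -0.04 and 0.04 m and y of used_tube in the frame of well_mouth between -0.044 and 0.044 m and angle between lid's own z axis and vertical above 0.9 rad), for 0.1 s.
At the end, for the whole second after the job is handed in: The used tube lies at rest in the well, at least 15 mm below the rim; the lid is shut within 0.03 rad, the lever is up (below 0.04 rad), the catch is back home (below 0.05 rad); the four other things are within 20 mm of where they were (z of used_tube in the frame of well_mouth below -0.015 m and x of used_tube in the frame of well_mouth between -0.04 and 0.04 m and y of used_tube in the frame of well_mouth between -0.044 and 0.044 m and angle between lid's own z axis and vertical below 0.03 rad and value of joint lift_lever below 0.04 rad and value of joint catch below 0.05 rad and linear speed of used_tube below 0.02 m/s and distance of each of tally_counter, red_marker, coverslip_box, spare_tube from where it was at the start of the episode below 0.02 m); the robot touches nothing.
It fails at once if the used tube is lifted off the shelf (more than 30 mm above the rim) (z of used_tube in the frame of well_mouth above 0.03 m).
It fails at once if the used tube is pinched or squashed (over 15 N from the fingers) (contact force between the fingers and used_tube above 15 N).
It fails at once if the lid itself is touched (over 3 N from the fingers or the arm) instead of being raised by its lever (contact force between any of the fingers, the arm and lid above 3 N).
It fails at once if one of the four other things on the bench is moved or lifted (distance of any of tally_counter, red_marker, coverslip_box, spare_tube from where it was at the start of the episode above 0.03 m).
It also fails if it takes over 48 s, if anything falls off the work surface, if the arm or the gripper's body presses on something with over 40 N, if the wrist force passes 120 N, or if a joint passes its speed limit or range.

## Working session

There is one attempt and no reset: what is moved stays moved. The work goes in short steps, Python scripts to look and compute and a tool call to move; the robot and the scene stay as the last step left them, time stands still between calls to the robot, and variables do not carry over. Pictures are saved under pics/ and viewed, and the job is handed in when it is done.

Besides the shell and the picture viewer there is one more tool, called after "Request:" by a JSON object that holds its "fn" and its "kwargs". move_arm: Moves the arm, as the interface text tells. Its arguments: {"type":"object","properties":{"motion":{"type":"array"},"squeeze":{"type":"number"}},"required":["motion"]}

```bash
ls; mkdir -p pics; python3 - <<'E'
from plant import arm
import cv2,numpy as np
for n in ["scene","top"]:
    im,d=arm.get_image(n); cv2.imwrite(f"pics/{n}0.png",im[:,:,::-1]); np.save(f"{n}0.npy",d); np.save(f"{n}0im.npy",im)
    p=arm.camera_params(n); print(n,p)
print(arm.observe())
E
```

```text
pics
scene {'vfov': 43.62215033469352, 'cx': 318.78027346809944, 'cy': 243.08581596208882, 'origin': array([-0.3748183 , -0.17904666,  1.15080766]), 'rotation': array([[ 0.28323542, -0.71169123,  0.64286335],
       [-0.95902645, -0.21491602,  0.18460597],
       [ 0.00677918, -0.66880991, -0.74340255]])}
top {'vfov': 53.175813776594026, 'cx': 322.7476900013552, 'cy': 234.84177838293323, 'origin': array([0.40233538, 0.07658954, 1.00961383]), 'rotation': array([[-0.02578862, -0.99016638,  0.13749721],
       [-0.99949665,  0.02299696, -0.02185371],
       [ 0.01847679, -0.13799158, -0.99026104]])}
{'t': 0.1, 'joints': array([ 6.99577787e+01,  1.58448956e+01,  8.62875553e+01,  4.62036700e-04,
        7.79614815e+01, -6.93175883e+00]), 'qvel': array([-0.01579533, -0.05843844, -0.27831395,  0.04979665,  0.11099219,
       -0.03821628]), 'joint_torque': array([ 2.39612244e-03, -4.17693794e+01, -2.46406639e+01, -2.13760181e-04,
        5.81693865e-03,  1.32226816e-05]), 'eef_pos': array([0.13025883, 0.5595748 , 0.22832014]), 'eef_rot': array([[-9.73934122e-01,  2.26830338e-01, -5.69262217e-04],
       [ 2.26830959e-01,  9.73932930e-01, -1.53744365e-03],
       [ 2.05684358e-04, -1.62649512e-03, -9.99998656e-01]]), 'ft_force': array([0.0849097 , 0.18905877, 0.35284574]), 'torque': array([-0.0086012 , -0.0160012 , -0.03005103]), 'gripper_width': 0.08539843165701201}
```

View pics/scene0.png

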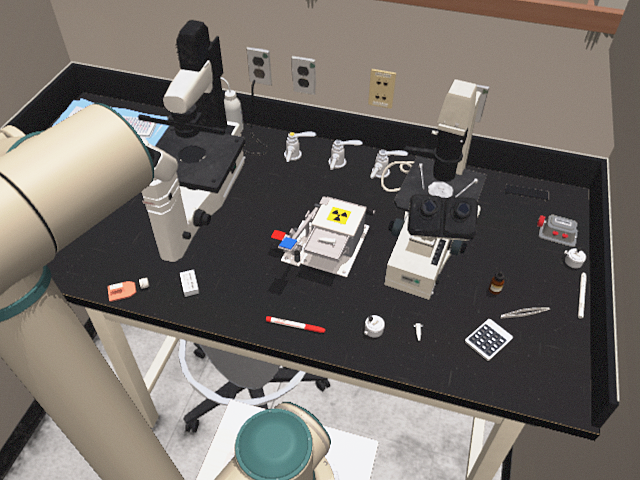

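View pics/top0.png

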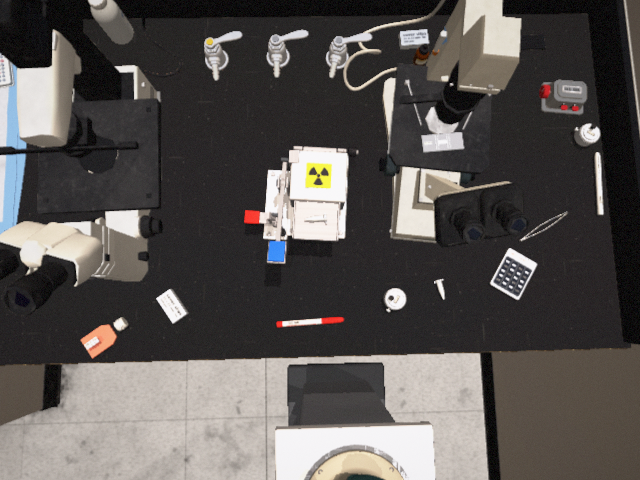

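```bash
cat > h.py <<'E'
import numpy as np
from plant import arm
import cv2
P={n:arm.camera_params(n) for n in ("scene","top")}
def pt(n,u,v,d):
    p=P[n]; f=240/np.tan(np.radians(p['vfov']/2))
    r=np.array([(u-p['cx'])/f,(v-p['cy'])/f,1.0]); return p['origin']+p['rotation']@(r*d)
def onz(n,u,v,z):
    p=P[n]; f=240/np.tan(np.radians(p['vfov']/2))
    r=p['rotation']@np.array([(u-p['cx'])/f,(v-p['cy'])/f,1.0]); o=p['origin']; return o+r*(z-o[2])/r[2]
def proj(n,X):
    p=P[n]; f=240/np.tan(np.radians(p['vfov']/2))
    c=p['rotation'].T@(np.asarray(X)-p['origin']); return np.array([p['cx']+f*c[0]/c[2],p['cy']+f*c[1]/c[2]])
E
python3 - <<'E'
from h import *
for n,(a,b,c,d) in {"scene":(250,180,390,285),"top":(235,140,365,270)}.items():
    im=np.load(n+"0im.npy"); D=np.load(n+"0.npy")
    cv2.imwrite(f"pics/{n}0z.png",cv2.resize(im[b:d,a:c,::-1],None,fx=5,fy=5,interpolation=cv2.INTER_CUBIC)[:600,:800])
    hsv=cv2.cvtColor(im,cv2.COLOR_RGB2HSV)
    for nm,lo,hi in (("blue",(100,120,80),(125,255,255)),("red",(0,150,100),(6,255,255)),("yellow",(22,120,100),(35,255,255))):
        m=cv2.inRange(hsv,lo,hi); 
        k,l,s,ce=cv2.connectedComponentsWithStats(m)
        for i in range(1,k):
            if s[i,4]>40 and a<ce[i,0]<c and b<ce[i,1]<d:
                dd=np.median(D[l==i]); print(n,nm,s[i],ce[i].round(1),dd,pt(n,*ce[i],dd).round(4))
E
```

```text
scene blue [279 237  18  12 132] [287.6 242.7] 1.3810565 [0.4934 0.145  0.1243]
scene red [271 230  15  11 107] [277.7 234.6] 1.4968212 [0.5735 0.2001 0.0515]
scene yellow [327 207  24  17 216] [338.5 215.2] 1.4897697 [0.6461 0.064  0.09  ]
top blue [268 240  17  22 327] [276.1 250.6] 0.885992 [0.4976 0.1441 0.1266]
top red [244 210  16  14 201] [251.3 216.6] 0.9670761 [0.5755 0.1987 0.0544]
top yellow [306 163  26  25 471] [318.4 175.3] 0.94272304 [0.6481 0.0618 0.0921]
```

```bash
ls pics
```

```text
scene0.png
scene0z.png
top0.png
top0z.png
```

View pics/scene0z.png

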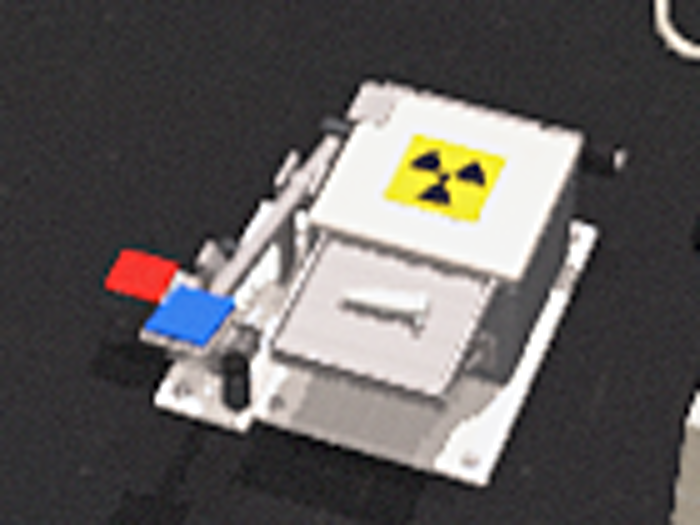

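View pics/top0z.png

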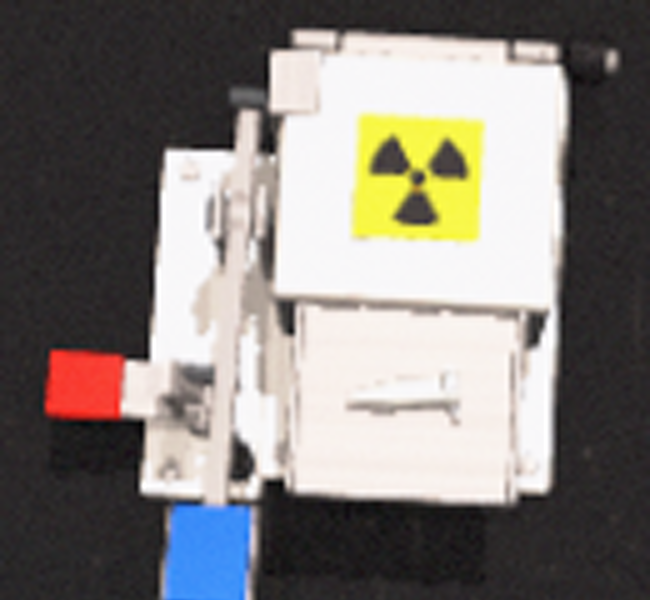

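```bash
cat >> h.py <<'E'
def boxfit():
    A=[];B=[]
    for n,u,v,X in (("top",276.1,250.6,(-156,70,125)),("top",251.3,216.6,(-83,130,54)),("scene",287.6,242.7,(-156,70,125)),("scene",277.7,234.6,(-83,130,54)),
      ("top",235+275/5,140+297/5,(-50,55,90)),("top",235+548/5,140+308/5,(-50,-55,90)),
      ("scene",250+311/5,180+222/5,(-50,55,90)),("scene",250+520/5,180+277/5,(-50,-55,90)),("scene",250+583/5,180+135/5,(50,-55,90))):
        A.append(np.array(X)/1000); B.append(onz(n,u,v,X[2]/1000))
    A=np.array(A);B=np.array(B)
    a=A[:,:2]-A[:,:2].mean(0); b=B[:,:2]-B[:,:2].mean(0)
    th=np.arctan2((a[:,0]*b[:,1]-a[:,1]*b[:,0]).sum(),(a*b).sum())
    R=np.array([[np.cos(th),-np.sin(th),0],[np.sin(th),np.cos(th),0],[0,0,1]])
    t=B.mean(0)-R@A.mean(0); t[2]=0
    return th,R,t,(B-(A@R.T+t))*1000
E
python3 - <<'E'
from h import *
th,R,t,e=boxfit(); print(np.degrees(th),t,e.round(1))
for n,u,v in (("top",235+400/5,140+393/5),("scene",250+385/5,180+306/5)):
    X=onz(n,u,v,.087); print(n,(R.T@(X-t)*1000).round(1))
n="top"
for u,v in ((235+346/5,140+405/5),(235+460/5,140+400/5),(235+455/5,140+375/5),(235+455/5,140+422/5),(235+300/5,140+492/5),(235+515/5,140+500/5)):
    print((R.T@(onz(n,u,v,.085)-t)*1000).round(1))
D=np.load("top0.npy"); S=np.load("scene0.npy")
# other things heights near: microscope
for y in (.3,.25,-.05,-.1,-.15):
  for x in (.4,.5,.6,.7):
    u,v=proj("top",(x,y,0)).round().astype(int)
    print(x,y,pt("top",u,v,D[v,u]).round(3))
o=arm.observe(); print(o['eef_pos'])
E
```

```text
-4.167928602846746 [0.64632786 0.06207184 0.        ] [[ 1.9  0.9  0. ]
 [ 2.5  0.9  0. ]
 [-3.2  1.5  0. ]
 [-1.7  1.5  0. ]
 [ 1.  -2.1 -0. ]
 [ 2.2  1.  -0. ]
 [-3.6 -3.3  0. ]
 [-1.5 -0.6  0. ]
 [ 2.3  0.2  0. ]]
top [-83.9   2.4  87. ]
scene [-89.9  -0.6  87. ]
[-89.4  23.2  85. ]
[-85.2 -21.2  85. ]
[-75.4 -18.8  85. ]
[-94.  -19.7  85. ]
[-124.5   39.3   85. ]
[-123.5  -44.4   85. ]
0.4 0.3 [0.399 0.299 0.004]
0.5 0.3 [0.499 0.301 0.002]
0.6 0.3 [0.6 0.3 0. ]
0.7 0.3 [0.7   0.3   0.001]
0.4 0.25 [0.4   0.251 0.   ]
0.5 0.25 [0.5   0.251 0.   ]
0.6 0.25 [ 0.601  0.251 -0.001]
0.7 0.25 [0.699 0.251 0.001]
0.4 -0.05 [ 0.4   -0.049 -0.001]
0.5 -0.05 [ 0.499 -0.049 -0.001]
0.6 -0.05 [ 0.6   -0.051  0.   ]
0.7 -0.05 [ 0.701 -0.051 -0.002]
0.4 -0.1 [ 0.399 -0.094  0.031]
0.5 -0.1 [ 0.5   -0.1   -0.001]
0.6 -0.1 [ 0.591 -0.093  0.045]
0.7 -0.1 [ 0.673 -0.085  0.089]
0.4 -0.15 [ 0.4   -0.15   0.002]
0.5 -0.15 [ 0.501 -0.149  0.002]
0.6 -0.15 [ 0.579 -0.126  0.109]
0.7 -0.15 [ 0.651 -0.114  0.166]
[0.13025883 0.5595748  0.22832014]
```

```bash
cat >> h.py <<'E'
th,R,T,_e=boxfit()
def st():
    o=arm.observe(); Rt=np.array(o['eef_rot']); tip=np.array(o['eef_pos'])+.019*Rt[:,2]
    b=R.T@(tip-T)*1000
    print("t",round(o['t'],2),"tip box",b.round(1),"toolz box",(R.T@Rt[:,2]).round(3),"toolx box",(R.T@Rt[:,0]).round(3),"F",np.round(o['ft_force'],1),"w",round(o['gripper_width'],4))
    return o,Rt,b
def delta(target):
    o,Rt,b=st(); d=R@(np.array(target)-b); print("tool shift mm",(Rt.T@d).round(1))
E
python3 - <<'E'
from h import *
delta((-158,70,170))
D=np.load("top0.npy")
for u,v in ((30,285),(5,260),(40,240),(150,225),(140,270)): print(pt("top",u,v,D[v,u]).round(3))
E
```

```text
t 0.1 tip box [-550.9  458.6  209.3] toolz box [-0.    -0.002 -1.   ] toolx box [-0.988  0.155  0.   ] F [0.1 0.2 0.4] w 0.0854
tool shift mm [-448.5 -322.8   39.8]
[0.432 0.424 0.412]
[0.467 0.483 0.37 ]
[0.496 0.452 0.347]
[0.558 0.392 0.083]
[0.474 0.423 0.042]
```

Request:
{"fn": "move_arm", "kwargs": {"motion": [[1, [-20, -60, 0], [0, 0, -0.156]], [1, [-20, -60, 0], [0, 0, 0]], [1, [-20, -60, 0], [0, 0, 0]], [1, [-30, -60, 0], [0, 0, 0]], [1, [-40, -50, 0], [0, 0, 0]]], "squeeze": 40}}

```text
t: 0.72
eef_pos: [0.2261, 0.2667, 0.2258]
eef_rot: [[-0.998, 0.058, -0.0], [0.058, 0.998, -0.004], [0.0, -0.004, -1.0]]
ft_force: [1.3, 0.8, 0.3]
gripper_width: 0.0
```

```bash
python3 -c "
from h import *
delta((-158,70,160))"
```

```text
t 0.72 tip box [-434.   173.4  206.8] toolz box [-0.    -0.004 -1.   ] toolx box [-1.    -0.015  0.   ] F [1.3 0.8 0.3] w 0.0
tool shift mm [-274.5 -107.3   47.2]
```

Request:
{"fn": "move_arm", "kwargs": {"motion": [[1, [-55, -22, 4], [0, 0, 0]], [1, [-55, -22, 4], [0, 0, 0]], [1, [-55, -22, 4], [0, 0, 0]], [1, [-55, -22, 4], [0, 0, 0]], [1, [-55, -20, 4], [0, 0, 0]]]}}

```text
t: 1.35
eef_pos: [0.4987, 0.1352, 0.2059]
eef_rot: [[-0.998, 0.061, 0.0], [0.061, 0.998, -0.001], [-0.001, -0.001, -1.0]]
ft_force: [-0.1, 1.9, 0.6]
gripper_width: 0.0001
```

Request:
{"fn": "move_arm", "kwargs": {"motion": [[1, [0, 0, 0], [0, 0, 0]]]}}

```text
t: 1.48
eef_pos: [0.5022, 0.1331, 0.2046]
eef_rot: [[-0.998, 0.065, 0.001], [0.065, 0.998, -0.002], [-0.001, -0.002, -1.0]]
ft_force: [-1.1, 0.6, -0.5]
gripper_width: -0.0003
```

```bash
python3 -c "
from h import *
delta((-158,70,140))
for n in ['top','scene']:
    im,d=arm.get_image(n); cv2.imwrite(f'pics/{n}1.png',im[:,:,::-1])"
```

```text
t 1.48 tip box [-148.9   60.3  185.6] toolz box [ 0.001 -0.002 -1.   ] toolx box [-1.    -0.008 -0.001] F [-1.1  0.6 -0.5] w -0.0003
tool shift mm [ 9.   9.8 45.5]
```

View pics/scene1.png

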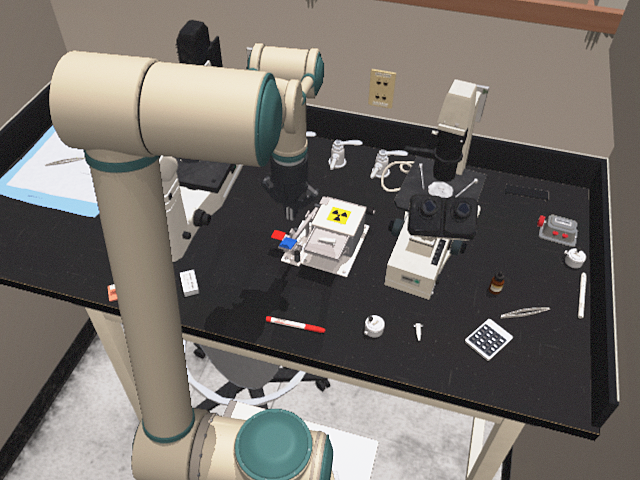

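View pics/top1.png

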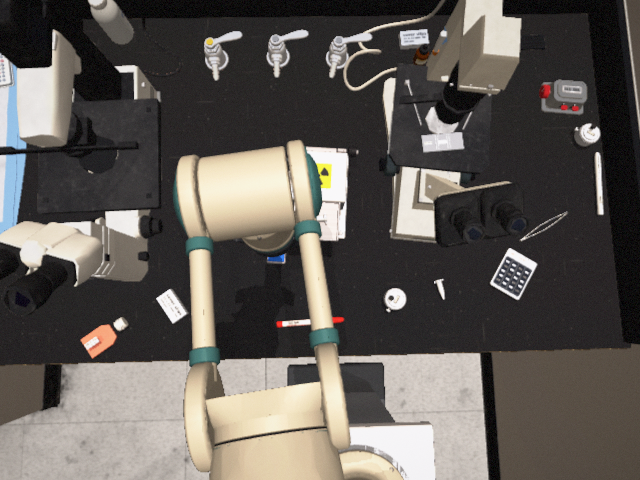

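Request:
{"fn": "move_arm", "kwargs": {"motion": [[1, [9, 10, 20], [0, 0, 0]], [1, [0, 0, 20], [0, 0, 0]], [1, [0, 0, 0], [0, 0, 0]]]}}

```text
t: 1.95
eef_pos: [0.4848, 0.1476, 0.1647]
eef_rot: [[-0.998, 0.059, -0.004], [0.059, 0.998, -0.0], [0.004, -0.001, -1.0]]
ft_force: [-0.0, -0.7, -0.1]
gripper_width: -0.0001
```

```bash
python3 -c "
from h import *
delta((-158,70,125))"
```

```text
t 1.95 tip box [-167.4   73.5  145.7] toolz box [-0.004 -0.001 -1.   ] toolx box [-1.    -0.013  0.004] F [-0.  -0.7 -0.1] w -0.0001
tool shift mm [-9.4 -3.6 20.6]
```

Request:
{"fn": "move_arm", "kwargs": {"motion": [[1, [-9, -3, 10], [0, 0, 0]], [1, [0, 0, 8], [0, 0, 0]], [1, [0, 0, 8], [0, 0, 0]], [1, [0, 0, 8], [0, 0, 0]]]}}

```text
t: 2.45
eef_pos: [0.4946, 0.1448, 0.1313]
eef_rot: [[-0.998, 0.058, 0.0], [0.058, 0.998, 0.0], [-0.0, 0.001, -1.0]]
ft_force: [0.4, 0.3, -1.0]
gripper_width: -0.0004
```

```bash
python3 -c "
from h import *
delta((-158,70,80))"
```

```text
t 2.45 tip box [-157.4   71.5  112.3] toolz box [ 0.     0.001 -1.   ] toolx box [-1.    -0.015 -0.   ] F [ 0.4  0.3 -1. ] w -0.0004
tool shift mm [ 0.6 -1.5 32.3]
```

```bash
python3 -c "
from h import *
for n,(a,b,c,d) in {'scene':(240,160,390,272),'top':(225,140,355,270)}.items():
    im,D=arm.get_image(n); cv2.imwrite(f'pics/{n}2.png',cv2.resize(im[b:d,a:c,::-1],None,fx=4,fy=4,interpolation=cv2.INTER_CUBIC))
st()"
```

```text
t 2.55 tip box [-158.3   71.3  111.6] toolz box [-0.002 -0.    -1.   ] toolx box [-1.    -0.015  0.002] F [-1.   0.6 -0.1] w -0.0001
```

View pics/scene2.png

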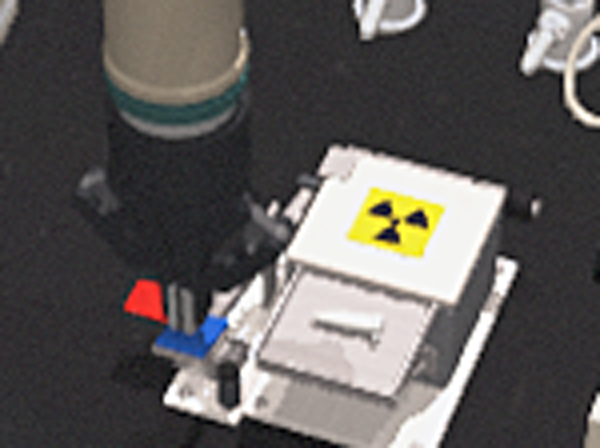

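Request:
{"fn": "move_arm", "kwargs": {"motion": [[1, [0, 0, 6], [0, 0, 0]], [1, [0, 0, 6], [0, 0, 0]]]}}

```text
t: 2.8
eef_pos: [0.4933, 0.1449, 0.1195]
eef_rot: [[-0.998, 0.058, -0.003], [0.058, 0.998, 0.001], [0.003, 0.001, -1.0]]
ft_force: [-4.7, -1.0, 14.5]
gripper_width: 0.0004
```

```bash
python3 -c "
from h import *
for n,(a,b,c,d) in {'scene':(240,160,390,272)}.items():
    im,D=arm.get_image(n); cv2.imwrite(f'pics/{n}3.png',cv2.resize(im[b:d,a:c,::-1],None,fx=4,fy=4,interpolation=cv2.INTER_CUBIC))
st()"
```

```text
t 2.85 tip box [-158.8   71.5  100.2] toolz box [-0.003  0.    -1.   ] toolx box [-1.    -0.015  0.003] F [-3.7  0.5 13.1] w -0.0002
```

View pics/scene3.png

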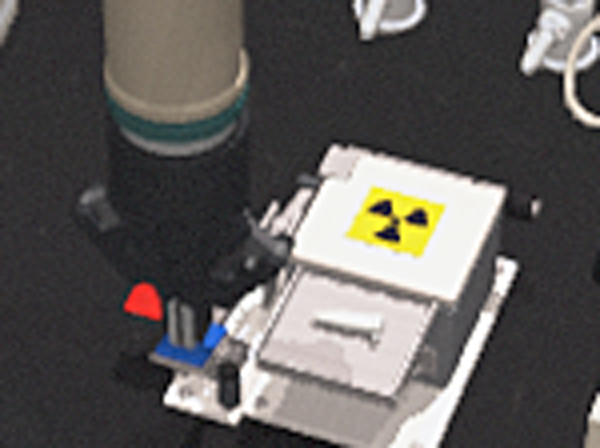

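Request:
{"fn": "move_arm", "kwargs": {"motion": [[1, [0.5, 0, 8], [0, 0, 0]], [1, [0.5, 0, 8], [0, 0, 0]], [1, [0.5, 0, 8], [0, 0, 0]], [1, [0.5, 0, 8], [0, 0, 0]]]}}

```text
t: 3.35
eef_pos: [0.4879, 0.1454, 0.0941]
eef_rot: [[-0.998, 0.058, -0.005], [0.058, 0.998, 0.001], [0.005, 0.001, -1.0]]
ft_force: [-2.6, 0.2, 4.5]
gripper_width: -0.0002
```

```bash
python3 -c "
from h import *
for n,(a,b,c,d) in {'scene':(240,140,390,272)}.items():
    im,D=arm.get_image(n); cv2.imwrite(f'pics/{n}4.png',cv2.resize(im[b:d,a:c,::-1],None,fx=4,fy=4,interpolation=cv2.INTER_CUBIC))
st()"
```

```text
t 3.4 tip box [-164.3   71.6   74.2] toolz box [-0.006  0.001 -1.   ] toolx box [-1.    -0.015  0.006] F [-1.5 -0.3  3.1] w 0.0002
```

View pics/scene4.png

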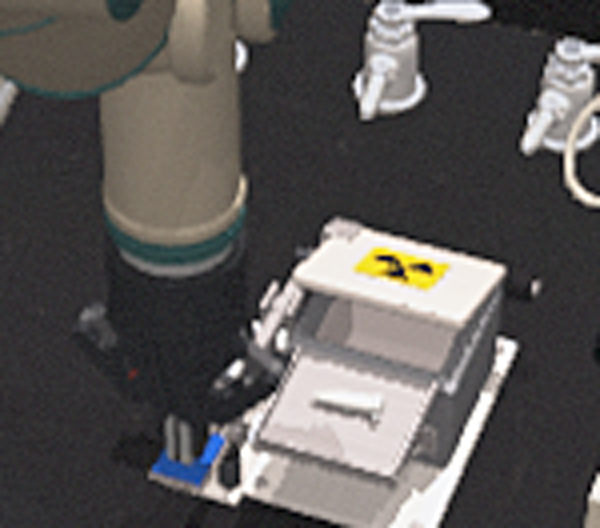

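Request:
{"fn": "move_arm", "kwargs": {"motion": [[1, [-1.5, 0, 8], [0, 0, 0]], [1, [-1, 0, 8], [0, 0, 0]], [1, [0, 0, 8], [0, 0, 0]], [1, [0, 0, 6], [0, 0, 0]]]}}

```text
t: 3.9
eef_pos: [0.4878, 0.1455, 0.0644]
eef_rot: [[-0.998, 0.058, -0.009], [0.058, 0.998, 0.002], [0.009, 0.001, -1.0]]
ft_force: [-1.2, 0.0, 6.2]
gripper_width: -0.0002
```

```bash
python3 -c "
from h import *
for n,(a,b,c,d) in {'scene':(240,140,390,272)}.items():
    im,D=arm.get_image(n); cv2.imwrite(f'pics/{n}5.png',cv2.resize(im[b:d,a:c,::-1],None,fx=4,fy=4,interpolation=cv2.INTER_CUBIC))
st()"
```

```text
t 3.95 tip box [-164.4   71.6   44.7] toolz box [-0.009  0.001 -1.   ] toolx box [-1.    -0.015  0.009] F [0.  0.1 2.4] w 0.0001
```

View pics/scene5.png

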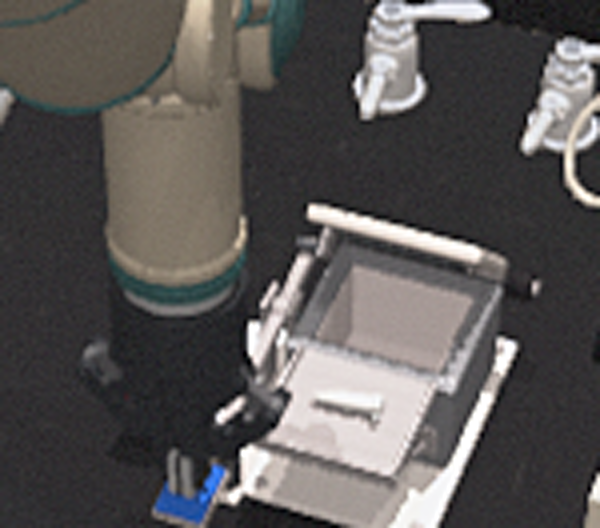

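Request:
{"fn": "move_arm", "kwargs": {"motion": [[1, [-1, 0, 6], [0, 0, 0]], [1, [0, 0, 6], [0, 0, 0]]]}}

```text
t: 4.2
eef_pos: [0.4887, 0.1454, 0.0526]
eef_rot: [[-0.998, 0.058, -0.009], [0.058, 0.998, 0.002], [0.009, 0.001, -1.0]]
ft_force: [-1.2, -1.0, 7.4]
gripper_width: -0.0003
```

```bash
python3 -c "
from h import *
for n,(a,b,c,d) in {'scene':(240,140,390,272)}.items():
    im,D=arm.get_image(n); cv2.imwrite(f'pics/{n}6.png',cv2.resize(im[b:d,a:c,::-1],None,fx=4,fy=4,interpolation=cv2.INTER_CUBIC))
st()"
```

```text
t 4.25 tip box [-163.6   71.6   32.9] toolz box [-0.009  0.001 -1.   ] toolx box [-1.    -0.015  0.009] F [-0.6  0.3 -0.1] w 0.0001
```

View pics/scene6.png

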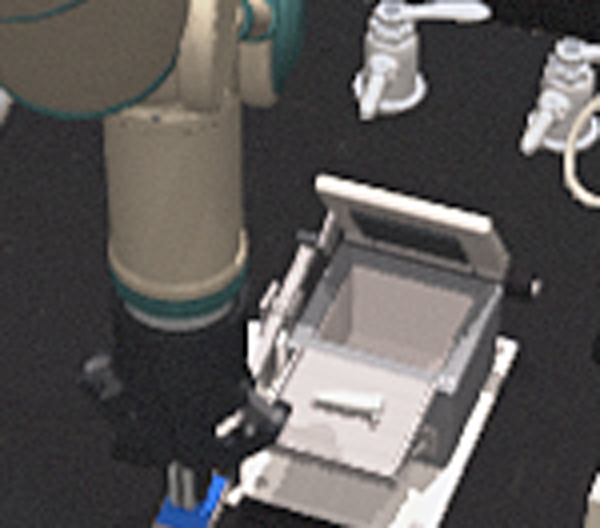

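Request:
{"fn": "move_arm", "kwargs": {"motion": [[1, [-0.5, 0, 6], [0, 0, 0]], [1, [0, 0, 5], [0, 0, 0]]]}}

```text
t: 4.5
eef_pos: [0.4903, 0.1454, 0.0421]
eef_rot: [[-0.998, 0.058, -0.006], [0.058, 0.998, 0.002], [0.006, 0.001, -1.0]]
ft_force: [-1.6, -1.4, 9.1]
gripper_width: -0.0002
```

Request:
{"fn": "move_arm", "kwargs": {"motion": [[1, [0, 0, 4], [0, 0, 0]]]}}

```text
t: 4.62
eef_pos: [0.4907, 0.1454, 0.0403]
eef_rot: [[-0.998, 0.058, -0.005], [0.058, 0.998, 0.002], [0.005, 0.002, -1.0]]
ft_force: [-8.8, -0.9, 37.4]
gripper_width: -0.0001
```

```bash
python3 -c "
from h import *
for n,(a,b,c,d) in {'scene':(240,140,390,272)}.items():
    im,D=arm.get_image(n); cv2.imwrite(f'pics/{n}7.png',cv2.resize(im[b:d,a:c,::-1],None,fx=4,fy=4,interpolation=cv2.INTER_CUBIC))
st()"
```

```text
t 4.67 tip box [-161.4   71.8   21.6] toolz box [-0.005  0.001 -1.   ] toolx box [-1.    -0.015  0.005] F [-7.  -1.7 26.4] w 0.0001
```

View pics/scene7.png

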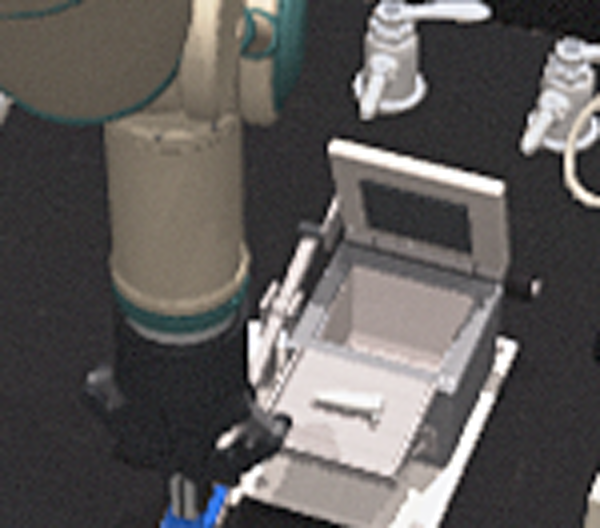

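Request:
{"fn": "move_arm", "kwargs": {"motion": [[1, [0, 0, -10], [0, 0, 0]], [1, [0, 0, -25], [0, 0, 0]], [1, [0, 0, -40], [0, 0, 0]], [1, [0, 0, -40], [0, 0, 0]], [1, [0, 0, -20], [0, 0, 0]]]}}

```text
t: 5.3
eef_pos: [0.4911, 0.145, 0.1777]
eef_rot: [[-0.998, 0.058, -0.008], [0.058, 0.998, 0.002], [0.008, 0.001, -1.0]]
ft_force: [0.5, -0.1, -1.0]
gripper_width: -0.0002
```

```bash
python3 -c "
from h import *
st()
for n,(a,b,c,d) in {'scene':(240,140,390,272),'top':(225,140,355,270)}.items():
    im,D=arm.get_image(n); cv2.imwrite(f'pics/{n}8.png',cv2.resize(im[b:d,a:c,::-1],None,fx=4,fy=4,interpolation=cv2.INTER_CUBIC))
    np.save(n+'8.npy',D);np.save(n+'8im.npy',im)
    m=cv2.inRange(cv2.cvtColor(im,cv2.COLOR_RGB2HSV),(100,120,80),(125,255,255)); m[:b]=0;m[d:]=0;m[:,:a]=0;m[:,c:]=0
    v,u=np.nonzero(m); P_=np.array([pt(n,x,y,D[y,x]) for x,y in zip(u,v)]); print(n,len(u),(R.T@(np.median(P_,0)-T)*1000).round(1),P_[:,2].min(),P_[:,2].max())
"
```

```text
t 5.3 tip box [-161.    71.5  158.7] toolz box [-0.008  0.001 -1.   ] toolx box [-1.    -0.015  0.008] F [ 0.5 -0.1 -1. ] w -0.0002
scene 161 [-163.    73.5   46.7] -0.002783924093846535 1.1508076595618413
top 130 [-172.5   66.4   45.7] -0.0015940215129777169 1.0096138284888476
```

View pics/scene8.png

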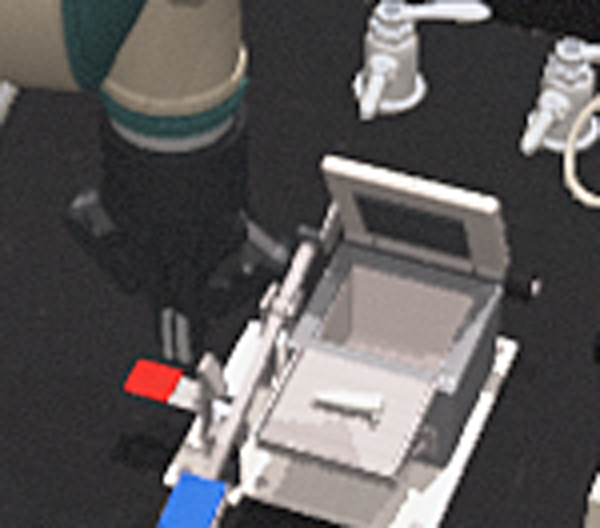

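```bash
python3 -c "
from h import *
D=np.load('scene8.npy')
for v in range(215,234):
  print(v,[(R.T@(pt('scene',u,v,D[v,u])-T)*1000).round(0).tolist() for u in (282,285)])
print([proj('scene',T+R@np.array([-161,71.5,z])/1000).round(1).tolist() for z in (178,169,159)])
"
```

```text
215 [[-170.0, 76.0, 224.0], [-172.0, 69.0, 228.0]]
216 [[-169.0, 77.0, 219.0], [-174.0, 67.0, 228.0]]
217 [[-170.0, 77.0, 217.0], [-177.0, 67.0, 228.0]]
218 [[-173.0, 76.0, 217.0], [-176.0, 67.0, 224.0]]
219 [[-175.0, 75.0, 216.0], [-175.0, 67.0, 220.0]]
220 [[-176.0, 75.0, 214.0], [-172.0, 69.0, 213.0]]
221 [[-175.0, 75.0, 210.0], [-175.0, 68.0, 213.0]]
222 [[-174.0, 76.0, 206.0], [-173.0, 69.0, 208.0]]
223 [[-172.0, 77.0, 200.0], [-175.0, 68.0, 207.0]]
224 [[-175.0, 75.0, 201.0], [-175.0, 68.0, 204.0]]
225 [[-176.0, 75.0, 198.0], [-172.0, 69.0, 198.0]]
226 [[-175.0, 76.0, 194.0], [-174.0, 69.0, 196.0]]
227 [[-175.0, 76.0, 192.0], [-175.0, 69.0, 194.0]]
228 [[-172.0, 77.0, 184.0], [-173.0, 69.0, 189.0]]
229 [[-176.0, 76.0, 185.0], [-174.0, 69.0, 187.0]]
230 [[-22.0, 149.0, 2.0], [-175.0, 69.0, 184.0]]
231 [[-24.0, 148.0, -0.0], [-16.0, 143.0, -6.0]]
232 [[-28.0, 146.0, 1.0], [-21.0, 141.0, -3.0]]
233 [[-78.0, 123.0, 56.0], [-24.0, 139.0, -4.0]]
[[286.4, 227.3], [286.6, 230.1], [286.7, 233.1]]
```

```bash
sed -i "s/+.019\*Rt/+.000*Rt/" h.py; python3 -c "
from h import *
delta((-120,1,150))
# tube from new images
"
```

```text
t 5.4 tip box [-160.1   71.6  177.9] toolz box [-0.006  0.001 -1.   ] toolx box [-1.    -0.015  0.006] F [ 0.5 -0.4 -0. ] w 0.0002
tool shift mm [-39.2 -71.3  27.6]
```

```bash
python3 - <<'E'
from h import *
im=np.load('scene8im.npy');D=np.load('scene8.npy')
# project box points for check
for X in [(-87,21,94),(-87,-21,94),(-125,42,80),(-125,-42,80),(-50,42,80),(-50,-42,80)]:
    u=proj('scene',T+R@np.array(X)/1000); print(X,((u-[240,140])*4).round())
z=cv2.resize(im[195:255,295:345,::-1],None,fx=10,fy=10,interpolation=cv2.INTER_CUBIC)
cv2.imwrite('pics/tube8.png',z)
E
```

```text
(-87, 21, 94) [316. 384.]
(-87, -21, 94) [382. 403.]
(-125, 42, 80) [260. 435.]
(-125, -42, 80) [393. 473.]
(-50, 42, 80) [305. 349.]
(-50, -42, 80) [434. 385.]
```

View pics/tube8.png

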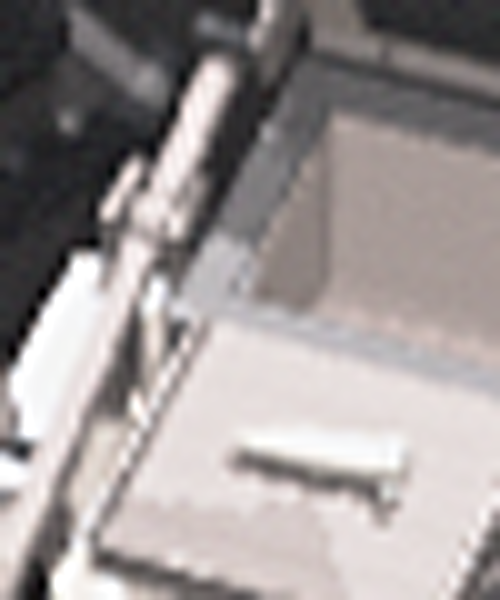

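Request:
{"fn": "move_arm", "kwargs": {"motion": [[1, [-12, -24, 0], [0, 0, -0.015]], [1, [-12, -24, 0], [0, -0.075, 0]], [1, [-6, -18, 10], [0, -0.075, 0]], [1, [0, 0, 10], [0, 0, 0]], [1, [0, 0, 0], [0, 0, 0]]]}}

```text
t: 6.02
eef_pos: [0.5194, 0.0767, 0.1514]
eef_rot: [[-0.989, 0.042, 0.139], [0.042, 0.999, -0.004], [-0.139, 0.002, -0.99]]
ft_force: [0.8, 0.4, 0.3]
gripper_width: 0.0
```

```bash
python3 -c "
from h import *
delta((-122,1,100))"
```

```text
t 6.03 tip box [-127.7    5.4  151.4] toolz box [ 0.139  0.006 -0.99 ] toolx box [-0.99  -0.03  -0.139] F [0.8 0.4 0.3] w 0.0
tool shift mm [ 1.7 -4.6 51.6]
```

Request:
{"fn": "move_arm", "kwargs": {"motion": [[1, [1, -4, 15], [0, 0, 0.03]], [1, [1, 0, 15], [0, 0, 0]], [1, [1, 0, 15], [0, 0, 0]], [1, [0, 0, 8], [0, 0, 0]], [1, [0, 0, 0], [0, 0, 0]]]}}

```text
t: 6.65
eef_pos: [0.525, 0.0745, 0.0936]
eef_rot: [[-0.988, 0.074, 0.135], [0.074, 0.997, -0.003], [-0.135, 0.007, -0.991]]
ft_force: [-0.4, -0.7, 0.7]
gripper_width: -0.0002
```

```bash
python3 -c "
from h import *
delta((-122,1,87))
for n,(a,b,c,d) in {'scene':(240,140,390,272)}.items():
    im,D=arm.get_image(n); cv2.imwrite(f'pics/{n}9.png',cv2.resize(im[b:d,a:c,::-1],None,fx=4,fy=4,interpolation=cv2.INTER_CUBIC))
"
```

```text
t 6.65 tip box [-121.9    3.6   93.6] toolz box [ 0.135  0.007 -0.991] toolx box [-0.991  0.002 -0.135] F [-0.4 -0.7  0.7] w -0.0002
tool shift mm [ 1.  -2.6  6.5]
```

View pics/scene9.png

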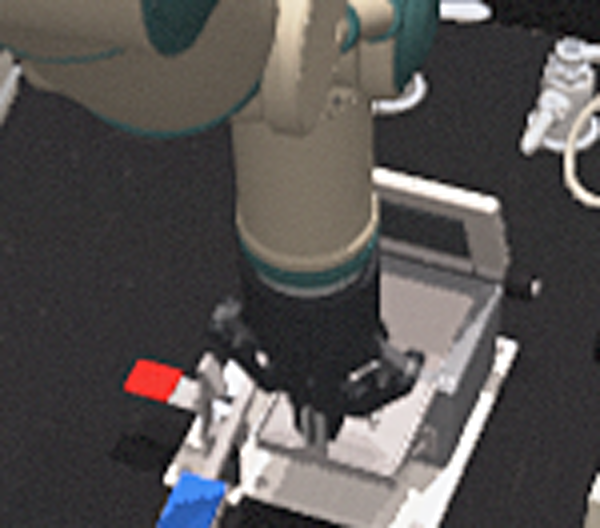

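Request:
{"fn": "move_arm", "kwargs": {"motion": [[1, [0, -2, 4], [0, 0, 0]], [1, [0, 0, 3], [0, 0, 0]], [1, [0, 0, 0], [0, 0, 0]]]}}

```text
t: 7.08
eef_pos: [0.527, 0.0724, 0.0877]
eef_rot: [[-0.988, 0.074, 0.138], [0.074, 0.997, -0.003], [-0.138, 0.007, -0.99]]
ft_force: [0.5, -0.2, 0.2]
gripper_width: 0.0001
```

```bash
python3 -c "
from h import *
delta((-60,1,86))"
```

```text
t 7.08 tip box [-119.8    1.6   87.7] toolz box [ 0.138  0.007 -0.99 ] toolx box [-0.99   0.002 -0.138] F [ 0.5 -0.2  0.2] w 0.0001
tool shift mm [-58.9  -0.6  10. ]
```

Request:
{"fn": "move_arm", "kwargs": {"motion": [[1, [-8, 0, 2.2], [0, 0, 0]], [1, [-8, 0, 1.2], [0, 0, 0]], [1, [-8, 0, 1.2], [0, 0, 0]]]}}

```text
t: 7.45
eef_pos: [0.5532, 0.0705, 0.0871]
eef_rot: [[-0.987, 0.074, 0.14], [0.074, 0.997, -0.003], [-0.14, 0.008, -0.99]]
ft_force: [0.0, 0.1, 0.5]
gripper_width: -0.0001
```

```bash
python3 -c "
from h import *
delta((-60,1,86))
for n,(a,b,c,d) in {'scene':(240,140,390,272)}.items():
    im,D=arm.get_image(n); cv2.imwrite(f'pics/{n}10.png',cv2.resize(im[b:d,a:c,::-1],None,fx=4,fy=4,interpolation=cv2.INTER_CUBIC))
"
```

```text
t 7.45 tip box [-93.5   1.7  87.1] toolz box [ 0.14   0.007 -0.99 ] toolx box [-0.99   0.002 -0.14 ] F [0.  0.1 0.5] w -0.0001
tool shift mm [-33.   -0.6   5.8]
```

View pics/scene10.png

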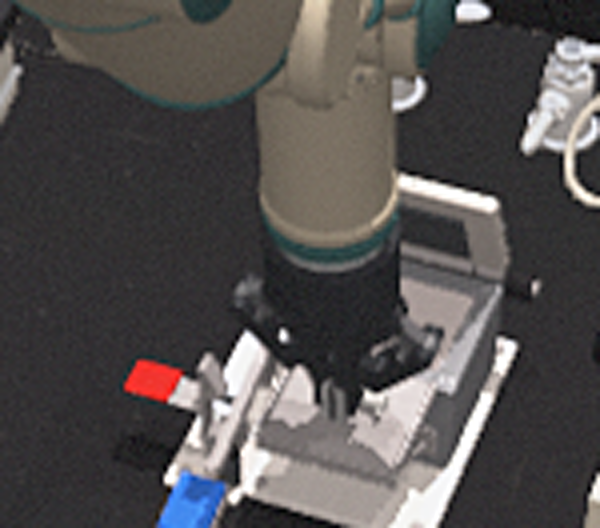

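Request:
{"fn": "move_arm", "kwargs": {"motion": [[1, [-1, 0, 1.5], [0, 0, 0]], [1, [-1, 0, 1.5], [0, 0, 0]]]}}

```text
t: 7.75
eef_pos: [0.5576, 0.0702, 0.0843]
eef_rot: [[-0.987, 0.074, 0.141], [0.075, 0.997, -0.003], [-0.141, 0.008, -0.99]]
ft_force: [-0.8, 0.0, -0.5]
gripper_width: -0.0004
```

```bash
python3 -c "
from h import *
delta((-60,1,84))"
```

```text
t 7.75 tip box [-89.1   1.6  84.3] toolz box [ 0.141  0.007 -0.99 ] toolx box [-0.99   0.003 -0.141] F [-0.8  0.  -0.5] w -0.0004
tool shift mm [-28.8  -0.6   4.4]
```

Request:
{"fn": "move_arm", "kwargs": {"motion": [[1, [-7, 0, 1.0], [0, 0, 0]], [1, [-7, 0, 1.0], [0, 0, 0]], [1, [-7, 0, 1.0], [0, 0, 0]]]}}

```text
t: 8.12
eef_pos: [0.5794, 0.0686, 0.0841]
eef_rot: [[-0.987, 0.074, 0.141], [0.074, 0.997, -0.003], [-0.141, 0.008, -0.99]]
ft_force: [0.2, 0.1, 0.0]
gripper_width: -0.0003
```

```bash
python3 -c "
from h import *
delta((-48,1,84))
for n,(a,b,c,d) in {'scene':(240,140,390,272),'top':(265,140,365,240)}.items():
    im,D=arm.get_image(n); cv2.imwrite(f'pics/{n}11.png',cv2.resize(im[b:d,a:c,::-1],None,fx=4,fy=4,interpolation=cv2.INTER_CUBIC))
"
```

```text
t 8.12 tip box [-67.3   1.6  84.1] toolz box [ 0.141  0.007 -0.99 ] toolx box [-0.99   0.002 -0.141] F [0.2 0.1 0. ] w -0.0003
tool shift mm [-19.1  -0.6   2.8]
```

View pics/scene11.png

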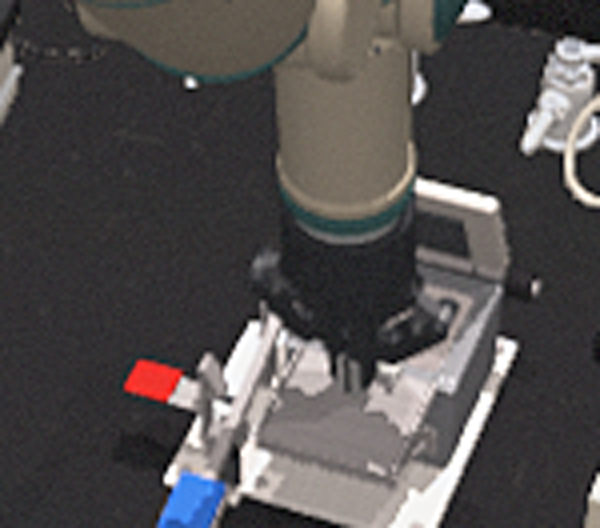

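View pics/top11.png

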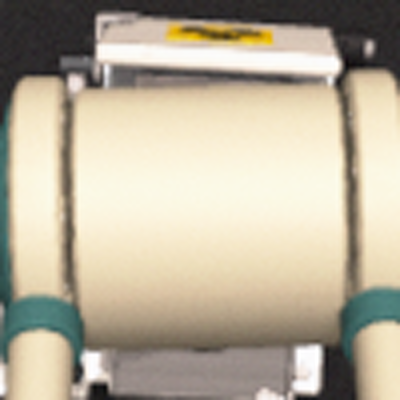

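Request:
{"fn": "move_arm", "kwargs": {"motion": [[1, [-7, 0, 1.0], [0, 0, 0]], [1, [-7, 0, 1.0], [0, 0, 0]], [1, [-6, 0, 0.9], [0, 0, 0]], [1, [0, 0, 0], [0, 0, 0]]]}}

```text
t: 8.72
eef_pos: [0.6018, 0.0669, 0.0842]
eef_rot: [[-0.987, 0.074, 0.142], [0.074, 0.997, -0.003], [-0.142, 0.008, -0.99]]
ft_force: [0.3, 0.0, -0.3]
gripper_width: -0.0001
```

```bash
python3 -c "
from h import *
delta((-38,1,84))
for n,(a,b,c,d) in {'scene':(240,140,390,272)}.items():
    im,D=arm.get_image(n); cv2.imwrite(f'pics/{n}12.png',cv2.resize(im[b:d,a:c,::-1],None,fx=4,fy=4,interpolation=cv2.INTER_CUBIC))
"
```

```text
t 8.72 tip box [-44.7   1.6  84.2] toolz box [ 0.142  0.007 -0.99 ] toolx box [-0.99   0.003 -0.142] F [ 0.3  0.  -0.3] w -0.0001
tool shift mm [-6.6 -0.6  1.1]
```

View pics/scene12.png

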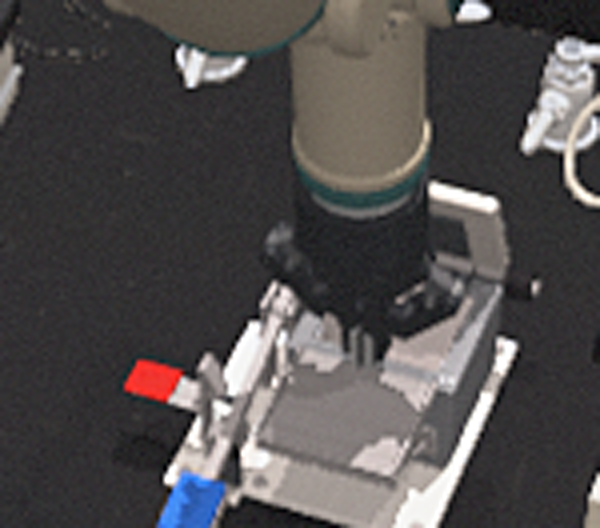

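Request:
{"fn": "move_arm", "kwargs": {"motion": [[1, [-5, 0, 0.7], [0, 0, 0]], [1, [6, 0, -0.8], [0, 0, 0]], [1, [30, 0, -10], [0, 0, 0]], [1, [40, 0, -15], [0, 0, 0]], [1, [40, 0, -25], [0, 0, 0]]]}}

```text
t: 9.4
eef_pos: [0.4821, 0.0752, 0.1168]
eef_rot: [[-0.987, 0.075, 0.139], [0.075, 0.997, -0.003], [-0.139, 0.008, -0.99]]
ft_force: [1.3, 0.1, 0.3]
gripper_width: -0.0001
```

```bash
python3 -c "
from h import *
st()
for n,(a,b,c,d) in {'scene':(240,140,390,272),'top':(265,140,365,240)}.items():
    im,D=arm.get_image(n); cv2.imwrite(f'pics/{n}13.png',cv2.resize(im[b:d,a:c,::-1],None,fx=5,fy=5 if n=='top' else 4.5,interpolation=cv2.INTER_CUBIC))
"
```

```text
t 9.4 tip box [-164.7    1.2  116.8] toolz box [ 0.139  0.007 -0.99 ] toolx box [-0.99   0.003 -0.139] F [1.3 0.1 0.3] w -0.0001
```

View pics/scene13.png

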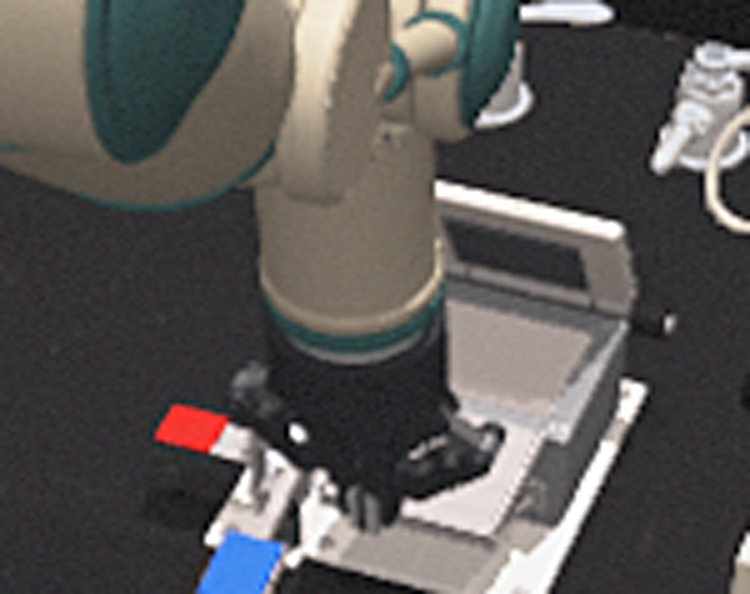

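View pics/top13.png

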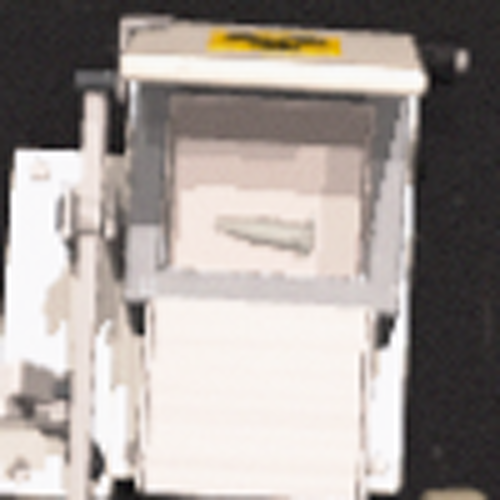

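```bash
python3 -c "
from h import *
print(arm.observe()['joints'].round(1))
delta((-83,136,190))
"
```

```text
[  1.    9.7 112.6  -0.4  49.7 -84.5]
t 9.5 tip box [-167.6    1.4  118.1] toolz box [ 0.138  0.007 -0.99 ] toolx box [-0.99   0.002 -0.138] F [-0.1  0.3  1. ] w 0.0002
tool shift mm [-93.4 135.3 -58.6]
```

Request:
{"fn": "move_arm", "kwargs": {"motion": [[1, [0, 20, -30], [0, 0.14, 0]], [1, [0, 40, -30], [0, 0, 0]], [1, [0, 40, 0], [0, 0, 0]], [1, [-20, 20, 0], [0, 0, 0]], [1, [-20, 0, 0], [0, 0, 0.15]]]}}

```text
t: 10.12
eef_pos: [0.5229, 0.1962, 0.1799]
eef_rot: [[-0.974, 0.227, -0.005], [0.227, 0.974, 0.009], [0.006, 0.008, -1.0]]
ft_force: [-0.4, -0.1, 0.1]
gripper_width: -0.0001
```

Request:
{"fn": "move_arm", "kwargs": {"motion": [[1, [0, 0, 0], [0, 0, 0.18]], [1, [0, 0, 0], [0, 0, 0.18]], [1, [0, 0, 0], [0, 0, 0.18]], [1, [0, 0, 0], [0, 0, 0.18]], [1, [0, 0, 0], [0, 0, 0.18]]]}}

```text
t: 10.75
eef_pos: [0.5267, 0.1972, 0.178]
eef_rot: [[-0.401, 0.916, -0.003], [0.916, 0.401, 0.009], [0.01, 0.001, -1.0]]
ft_force: [0.1, -0.5, -0.4]
gripper_width: -0.0002
```

Request:
{"fn": "move_arm", "kwargs": {"motion": [[1, [0, 0, 0], [0, 0, 0.18]], [1, [0, 0, 0], [0, 0, 0.18]], [1, [0, 0, 0], [0, 0, 0]]]}}

```text
t: 11.12
eef_pos: [0.5277, 0.1973, 0.177]
eef_rot: [[-0.042, 0.999, -0.002], [0.999, 0.042, 0.009], [0.009, -0.002, -1.0]]
ft_force: [0.3, 0.1, -0.0]
gripper_width: 0.0001
```

```bash
python3 -c "
from h import *
print(arm.observe()['joints'].round(1))
delta((-83,136,100))
"
```

```text
[13.1 16.7 92.6  0.6 70.7 10.5]
t 11.12 tip box [-128.1  126.2  177. ] toolz box [-0.003  0.009 -1.   ] toolx box [-0.114  0.993  0.009] F [ 0.3  0.1 -0. ] w 0.0001
tool shift mm [ 3.9 46.1 76.9]
```

Request:
{"fn": "move_arm", "kwargs": {"motion": [[1, [3, 22, 20], [0, 0, 0.1]], [1, [0, 22, 25], [0, 0, 0]], [1, [0, 0, 20], [0, 0, 0]], [1, [0, 0, 0], [0, 0, 0]]]}}

```text
t: 11.62
eef_pos: [0.5741, 0.2009, 0.1103]
eef_rot: [[0.049, 0.999, 0.0], [0.999, -0.049, 0.01], [0.01, -0.0, -1.0]]
ft_force: [0.0, 0.0, -0.1]
gripper_width: 0.0
```

```bash
python3 -c "
from h import *
delta((-83,135,58))
for n,(a,b,c,d) in {'scene':(200,140,390,272)}.items():
    im,D=arm.get_image(n); cv2.imwrite(f'pics/{n}14.png',cv2.resize(im[b:d,a:c,::-1],None,fx=4,fy=4,interpolation=cv2.INTER_CUBIC))
"
```

```text
t 11.62 tip box [-82.1 133.2 110.3] toolz box [-0.    0.01 -1.  ] toolx box [-0.024  1.     0.01 ] F [ 0.   0.  -0.1] w 0.0
tool shift mm [ 1.3 -0.9 52.4]
```

View pics/scene14.png

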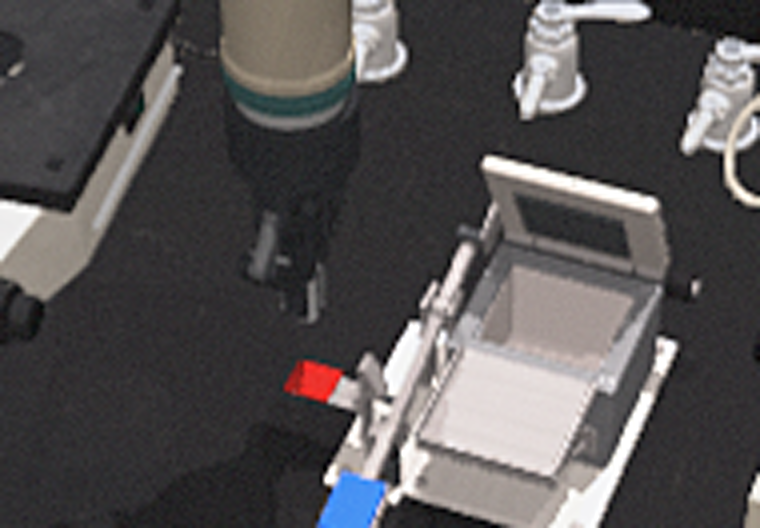

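Request:
{"fn": "move_arm", "kwargs": {"motion": [[1, [2, -1, 20], [0, 0, 0]], [1, [0, 0, 20], [0, 0, 0]], [1, [0, 0, 8], [0, 0, 0]], [1, [0, 0, 4], [0, 0, 0]], [1, [0, 0, 4], [0, 0, 0]]]}}

```text
t: 12.3
eef_pos: [0.5787, 0.205, 0.0604]
eef_rot: [[0.044, 0.999, 0.015], [0.999, -0.044, 0.013], [0.014, 0.014, -1.0]]
ft_force: [0.8, -0.7, 0.9]
gripper_width: 0.0004
```

```bash
python3 -c "
from h import *
delta((-83,135,38))
"
```

```text
t 12.3 tip box [-77.8 137.6  60.4] toolz box [ 0.014  0.014 -1.   ] toolx box [-0.029  0.999  0.014] F [ 0.8 -0.7  0.9] w 0.0004
tool shift mm [-2.8 -5.6 22.3]
```

```bash
python3 -c "
from h import *
st()
for n,(a,b,c,d) in {'scene':(200,140,390,272)}.items():
    im,D=arm.get_image(n); cv2.imwrite(f'pics/{n}15.png',cv2.resize(im[b:d,a:c,::-1],None,fx=4,fy=4,interpolation=cv2.INTER_CUBIC))
st()"
```

```text
t 12.3 tip box [-77.8 137.6  60.4] toolz box [ 0.014  0.014 -1.   ] toolx box [-0.029  0.999  0.014] F [ 0.8 -0.7  0.9] w 0.0004
t 12.35 tip box [-78.1 137.5  59.9] toolz box [ 0.013  0.014 -1.   ] toolx box [-0.029  0.999  0.013] F [ 0.7  0.2 -0.7] w 0.0
```

View pics/scene15.png

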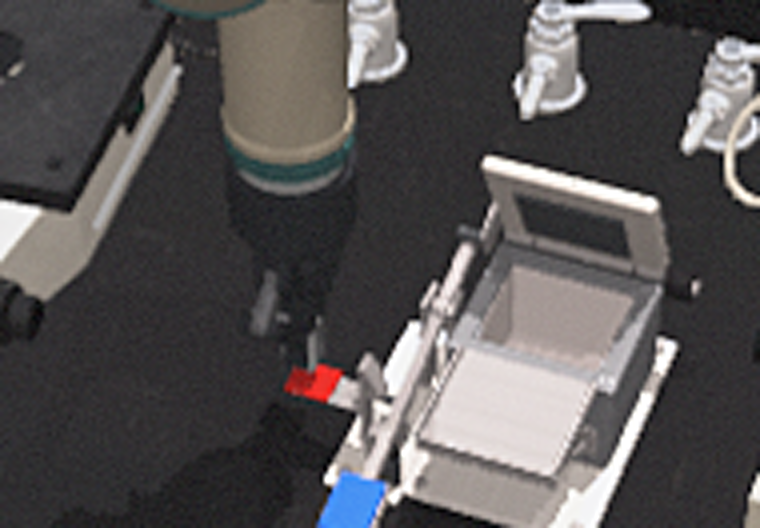

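Request:
{"fn": "move_arm", "kwargs": {"motion": [[1, [-3, -5, 0], [0, 0, 0]], [1, [0, 0, 4], [0, 0, 0]], [1, [0, 0, 5], [0, 0, 0]], [1, [0, 0, 5], [0, 0, 0]]]}}

```text
t: 12.85
eef_pos: [0.5744, 0.2034, 0.0471]
eef_rot: [[0.044, 0.999, 0.018], [0.999, -0.044, 0.015], [0.016, 0.017, -1.0]]
ft_force: [-0.8, 3.4, 5.1]
gripper_width: 0.0
```

```bash
python3 -c "
from h import *
delta((-83,135,38))
for n,(a,b,c,d) in {'scene':(200,140,390,272)}.items():
    im,D=arm.get_image(n); cv2.imwrite(f'pics/{n}16.png',cv2.resize(im[b:d,a:c,::-1],None,fx=4,fy=4,interpolation=cv2.INTER_CUBIC))
"
```

```text
t 12.85 tip box [-82.  135.7  47.1] toolz box [ 0.017  0.017 -1.   ] toolx box [-0.029  0.999  0.016] F [-0.8  3.4  5.1] w 0.0
tool shift mm [-0.8 -1.2  9.1]
```

View pics/scene16.png

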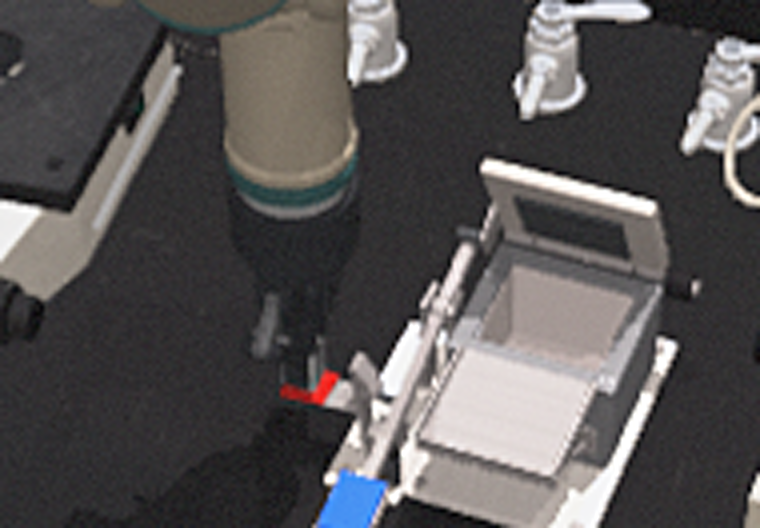

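Contact with the tab, which is going down (5 N). I'll continue pressing.

Request:
{"fn": "move_arm", "kwargs": {"motion": [[1, [0, 0, 4], [0, 0, 0]], [1, [0, 0, 4], [0, 0, 0]], [1, [0, 0, 3], [0, 0, 0]], [1, [0, 0, 2], [0, 0, 0]]]}}

```text
t: 13.4
eef_pos: [0.5751, 0.2079, 0.0349]
eef_rot: [[0.046, 0.999, 0.019], [0.999, -0.046, 0.022], [0.023, 0.018, -1.0]]
ft_force: [-1.1, 3.1, 4.4]
gripper_width: 0.0
```

```bash
python3 -c "
from h import *
delta((-83,135,38))
for n,(a,b,c,d) in {'scene':(200,140,390,272)}.items():
    im,D=arm.get_image(n); cv2.imwrite(f'pics/{n}17.png',cv2.resize(im[b:d,a:c,::-1],None,fx=4,fy=4,interpolation=cv2.INTER_CUBIC))
"
```

```text
t 13.4 tip box [-81.7 140.3  34.9] toolz box [ 0.018  0.024 -1.   ] toolx box [-0.027  0.999  0.023] F [-1.1  3.1  4.4] w 0.0
tool shift mm [-5.2 -1.4 -3.2]
```

View pics/scene17.png

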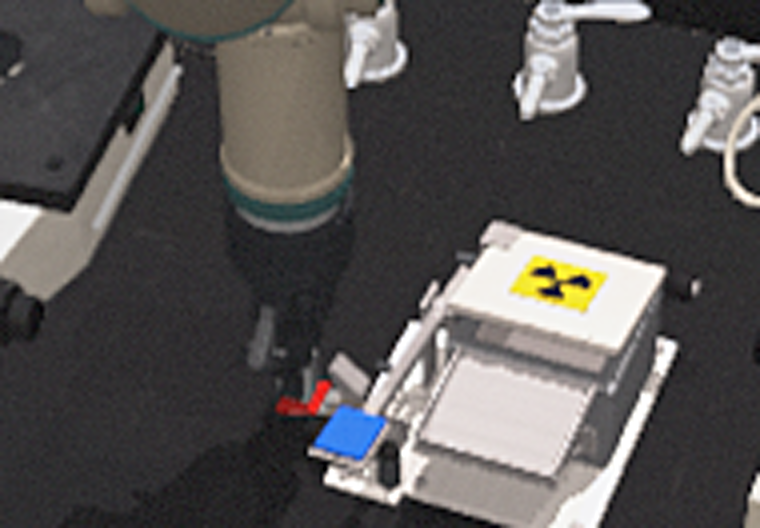

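Request:
{"fn": "move_arm", "kwargs": {"motion": [[1, [0, 0, 0], [0, 0, 0]], [1, [0, 0, 0], [0, 0, 0]], [1, [0, 0, 0], [0, 0, 0]], [1, [0, 0, 0], [0, 0, 0]]]}}

```text
t: 13.95
eef_pos: [0.575, 0.2078, 0.0352]
eef_rot: [[0.045, 0.999, 0.019], [0.999, -0.046, 0.022], [0.023, 0.018, -1.0]]
ft_force: [-1.1, 1.7, 4.3]
gripper_width: 0.0
```

Request:
{"fn": "move_arm", "kwargs": {"motion": [[1, [2, 0, -15], [0, 0, 0]], [1, [2, 0, -40], [0, 0, 0]], [1, [0, 0, -50], [0, 0, 0]], [1, [0, -30, -40], [0, 0, 0]], [1, [0, -40, 0], [0, 0, 0]]]}}

```text
t: 14.58
eef_pos: [0.5041, 0.2088, 0.1835]
eef_rot: [[0.046, 0.999, 0.019], [0.999, -0.047, 0.016], [0.016, 0.019, -1.0]]
ft_force: [-0.0, 0.6, 0.1]
gripper_width: -0.0001
```

Request:
{"fn": "move_arm", "kwargs": {"motion": [[1, [0, -50, 0], [0, 0, 0]], [1, [0, -50, 0], [0, 0, 0]], [1, [0, 0, 0], [0, 0, 0]], [1, [0, 0, 0], [0, 0, 0]]]}}

```text
t: 15.08
eef_pos: [0.3993, 0.2114, 0.1835]
eef_rot: [[0.046, 0.999, 0.022], [0.999, -0.046, 0.013], [0.014, 0.021, -1.0]]
ft_force: [0.8, 0.9, -0.1]
gripper_width: 0.0001
```

```bash
python3 -c "
from h import *
st()
for n,(a,b,c,d) in {'scene':(200,140,390,272),'top':(225,140,355,270)}.items():
    im,D=arm.get_image(n); cv2.imwrite(f'pics/{n}18.png',cv2.resize(im[b:d,a:c,::-1],None,fx=4,fy=4,interpolation=cv2.INTER_CUBIC)); cv2.imwrite(f'pics/{n}18full.png',im[:,:,::-1])
    hsv=cv2.cvtColor(im,cv2.COLOR_RGB2HSV)
    for nm,lo,hi in (('blue',(100,120,80),(125,255,255)),('red',(0,150,100),(6,255,255)),('yellow',(22,120,100),(35,255,255))):
        m=cv2.inRange(hsv,lo,hi); k,l,s,ce=cv2.connectedComponentsWithStats(m)
        for i in range(1,k):
            if s[i,4]>40 and a<ce[i,0]<c and b<ce[i,1]<d: print(n,nm,s[i],ce[i].round(1))
"
```

```text
t 15.07 tip box [-257.2  131.   183.5] toolz box [ 0.021  0.014 -1.   ] toolx box [-0.027  1.     0.014] F [ 0.8  0.9 -0.1] w 0.0001
scene blue [279 237  18  12 133] [287.6 242.6]
scene red [271 230  15  11 107] [277.7 234.6]
scene yellow [327 207  24  17 214] [338.4 215.2]
top blue [268 240  17  22 328] [276.1 250.6]
top red [244 210  16  14 202] [251.2 216.6]
top yellow [306 163  26  25 472] [318.4 175.3]
```

View pics/scene18.png

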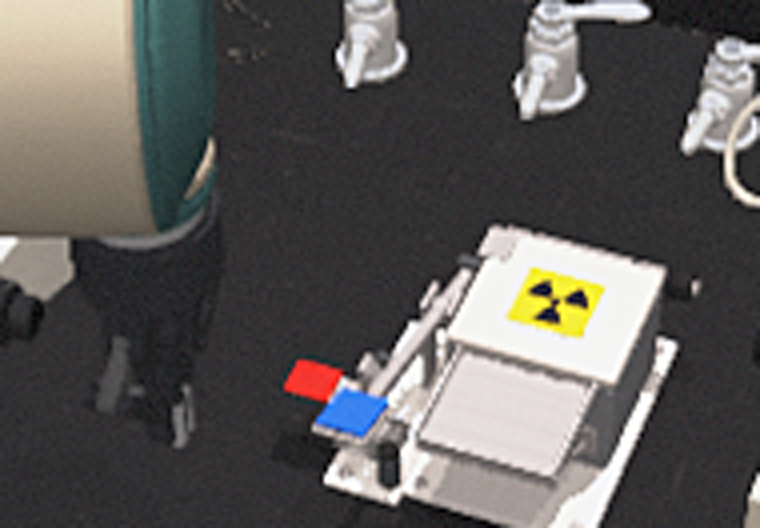

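View pics/top18full.png

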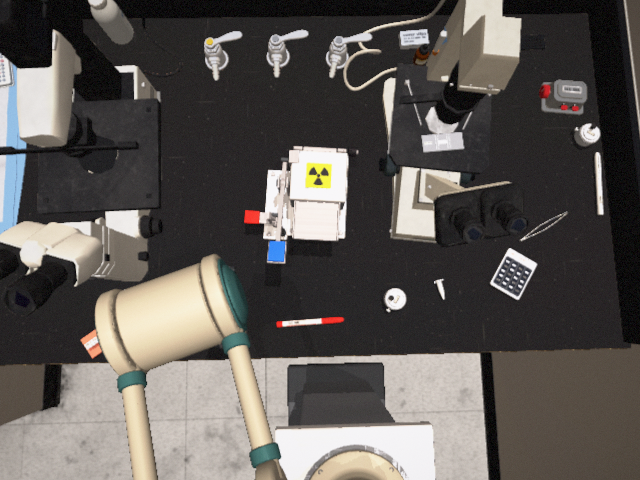

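Pad (276,251), tab (251,217) and label (318,175) are back at their starting pixels, the shelf is empty, and the bystanders in view have not moved. The arm is clear, so I'm handing in.

```bash
python3 -c "
from plant import arm
print(arm.hand_in())"
```

```text
the job is handed in; nothing more can be done
None
```

The used tube is in the well with the lid shut over it, and I handed the job in at about 15 s of the 48 s.

**What I did:**
- With shut fingertips I pressed the lever pad down to its stop, where the force rose to 26–37 N. The catch then held the lever, with the pad measured at about z = 47 mm.
- I pushed the tube along the shelf into the well. The top camera showed it lying there with the lid still open.
- I pressed the red tab with about 5 N, the lid fell shut, and I moved the arm clear.

**Last checks:**
- The pad, tab and lid label are within 0.1 pixel of where they started in both cameras, so the lever is up, the catch is home and the lid is shut.
- The shelf is empty.
- The marker, counter and spare tube have not moved, judged by eye.
- The wrist force was about 1 N, so the arm was touching nothing.

**What disagreed or went unchecked:**
- The shut fingertips turned out to be about level with the TCP, not 19 mm ahead as stated. I corrected for this before pushing the tube.
- In the last top picture the arm hid the coverslip box. The tool was always at least about 0.18 m above the bench near it, but I did not see it again in that view.
- I could not see the tube once the lid was shut.

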